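# Swap plugs in a guarded bench tester

## Robot

A 6-joint arm with a two-finger parallel gripper is mounted at the origin on the work surface. World frame = base frame: x ahead of the robot, y to its left, z up, the work surface at z = 0. Lengths are in m, angles in rad, forces in N, time in s.
With the tool pointing down it reaches from about 0.325 to 0.9 m from the base axis. Payload 6.1 kg.
Tool frame: the origin (TCP) lies midway between the tips of the shut fingers; the grasp point (between the pads) lies ctrl.tcp_to_grasp behind it (ctrl.tcp_to_grasp is the distance from the TCP to the grasp point, in m); y points along the fingers, x is the direction in which the jaws open and shut, and the axes are right-handed (so a half turn about y gives the same grasp; the last joint's range is limited). The gripper opens to 87 mm and grips with 3 to 60 N. Pads are 19 mm wide; open, the fingers measure 117 mm over their backs; the gripper's body (75 mm by 190 mm) begins 51 mm behind the grasp point.
Start: joints at [-0.126, 0.22, 1.526, -0, 1.395, -0.126], TCP at [0.625, -0, 0.223] pointing down, gripper open.
Joint ranges: [-2.98, 2.98], [-0.91, 2.08], [0.09, 2.57], [-1.24, 4.39], [0.2, 2.65], [-2.68, 2.68]. Speed limits (rad/s): [2.57, 2.57, 3.01, 3.14, 3.14, 3.14].

## Interface

Orientations are given as a 3x3 rotation matrix whose columns are the frame's x, y, z axes.
In Python, from cell import ctrl, snapshot, get_calibration, order, silhouettes, spot_point gives the robot as it stands.
- The arm moves only by the tool send_rows, never from a script. Its argument "increments" is a list of rows, each a list of 7 numbers: the shift along the tool's x, y, z scaled (see below), then the turn, a rotation vector about the tool's x, y, z scaled (see below), then the opening, from 0 (shut) to 1 (fully open). In form: [[tx, ty, tz, rx, ry, rz, gripper], ...]. A call has 1 to 10 rows; each row is the pose to reach, as a shift and turn from the pose commanded when the call began, along the tool's axes at that moment, turning the shorter way round; what a row does not reach only later rows make up. The controller multiplies each number of a shift by 0.15 m and each number of a turn by 360 degrees. A row lasts 1/12 s, in which the tool goes at most 41.7 mm and 7.16 degrees, less where a joint would pass 70% of its speed; a pose out of reach is approached as far as the arm can. A call with a number of a shift or a turn outside -1 to 1 is refused whole. A call with a gripper value outside its range is refused whole. The fingers move at their own pace and stop on an object; the grip force is fixed at half the most. Time passes only in rows, so rows that repeat a pose let the fingers close. It gives the time, the measured TCP pose, the force and the opening at its end, in the units of the state.
- ctrl.observe(): the state, without advancing time (a new reading comes with each control period).
- snapshot(name): name is "scene" or "side" or "wrist"; returns the picture (420x560x3 uint8, red, green, blue); there is no depth.
- get_calibration(name): a dict with "K" (3x3 intrinsics, pixels), "distortion" ([k1, k2, p1, p2, k3] as OpenCV has them; the pictures are not rectified), "R" (3x3) and "t" (3): a world point X has camera coordinates R X + t; the wrist camera has in their place "T_tool_cam" (4x4, takes a point from camera to tool coordinates, whose origin is the TCP and whose axes are the tool frame's). Camera axes: x right, y down, z forward; pixel columns grow to the right and rows downward; lengths in m; the calibration is good to about 2 mm. A picture is of the moment at which its call begins: read the wrist's pose just before it. get_calibration takes no time and is no camera call.
- order.job_done(): hands the job in, once; it reports no verdict.
Trained networks look in the newest picture that a camera, given by its name, has taken for a name from the list of things; names that differ only in an ending like _2 or _b are one class to them, and where a whole thing is asked for, a point or a joint stands for the part that bears it (a point fixed in the world has none). Each returns a list of dicts, best first, with "score" (0 to 1); they miss things now and then, are a little off and sometimes report something else, mostly with a low value. They report only what shows in the picture. A call takes as long as a camera call. They do not tell look-alikes from the thing itself.
- silhouettes(name, camera): "mask" (420x560 bool, what is visible of it).
- spot_point(name, camera): "position" ([x, y, z] in m, in world coordinates, good to about 4 mm: a listed point, or the origin of a listed thing).
The state is a dict: "time": time; "joint_pos": joint angles; "joint_velocities": joint speeds; "effort": joint torques, N m; "eef_pos": TCP position; "ee_rot": TCP orientation; "ft_force": force on the tool from outside, world axes, zero at the start; "moment": the same for the moment, N m; "width": finger opening in m.
Only numpy, scipy, OpenCV 4.12 (cv2) and the standard library are available. Lean on these libraries where they do the work, as an engineer would, in place of code of your own. Each camera call takes 0.05 s, during which the arm holds its last target. There are 200 camera calls.

## Task

Lift the clear guard of the bench tester until it leans back and stays open by itself, take out the tested plug and lay it flat in the cardboard tray beside the plug already there. Then lay the untested plug from the cork mat flat in the nest, between its corner guides with its blades over the brass contacts, let go of it, and lower the guard by its handle until it is fully closed, without letting it drop. Leave everything else where it is.

Things in the scene. Friction and masses are not known exactly. Their poses are not given: they have to be found in the camera images.
- tester: Grey bench tester, fixed to the table: case 158 deep (x) x 178 wide (y) x 45 high, on it an open-topped test chamber with 4 thick walls (inside 142 in x, 162 in y), its floor 45 and its wall tops 96 above the table. Origin: on the table under the centre of the case and chamber. x points from the front (handle side) to the back (hinge side), y along the chamber towards the brass contacts, z up.
- nest (a point): Centre of the nest, on the chamber floor, 45 above the table, axes as the tester's. Four L-shaped corner guides 6 high enclose a place 45 in x by 74 in y, open between the corners (38 along the sides), for a plug body lying along y; its ends stick out over the guides. Correct way round: the plug's x axis along the tester's +y, so that its blades lie over the two brass bars (7 high) at +y.
- guard (a joint): Angle of the guard, rad: 0 closed (flat on the chamber), 1.85 fully open against its stop. It starts closed. It swings freely, about 0.28 kg: beyond about 1.6 it leans back on its stop and stays, below that it falls shut.
- guard_hinge (a point): On the guard's hinge axis, at its middle; the axis is parallel to the tester's y, 98 above the table at the back of the chamber (75.5 behind the tester's origin).
- guard_grip (a point): Middle of the handle: a round steel bar of diameter 12, 90 long, parallel to the hinge, at the free (front) edge of the clear 151 x 172 guard window, in its plane: 190 from the hinge axis along the window, 3 above the axis when closed. 33 clear between bar and window edge (and chamber wall), 78 between the arms that hold its ends; free below. Moves with the guard.
- plug_tested: Mains plug without cord, lying flat: black body 66 long x 38 wide x 36 high, two flat brass blades and a round pin 20 out of one end (tips 53 from the centre), a grey gland 16 out of the other. Origin: centre of the body's underside; x along the body towards the blades, z up. About 0.12 kg. This one starts in the tester's nest and is to go to the tray.
- plug_new: Mains plug without cord, lying flat: black body 66 long x 38 wide x 36 high, two flat brass blades and a round pin 20 out of one end (tips 53 from the centre), a grey gland 16 out of the other. Origin: centre of the body's underside; x along the body towards the blades, z up. About 0.12 kg. This one, untested, lies on the cork mat any way round and is to go into the nest.
- plug_new_blades (a point): On the untested plug: midway between its blade tips, 53 from the body's centre along its x, 18 above its underside.
- tray: Shallow open cardboard tray, fixed, 210 (x) x 140 (y) x 32 high, walls and floor 4 thick. Origin: centre of its underside, on the table; x along its long side. It holds one plug lying across its -x half; the +x half (middle 52 from the tray's centre) is free.
- mat: Cork mat, fixed, 290 (x) x 150 (y) x 3 thick. Origin: centre of its underside. The untested plug lies near its middle; other things stand near its two ends.
- plug_done: Already tested plug, the same as the others, lying across the -x half of the tray, its blades towards the tray's +y side. Origin: centre of its body's underside. To be left alone.
- socket: Black cord socket on one end of the mat, like a plug but with a round nose (14 long, diameter 38) in place of blades. Origin: centre of its body's underside. To be left alone.
- spray: Upright spray can, diameter 50, 150 high, on one end of the mat. Origin: centre of its foot. To be left alone.
- tape: Roll of black tape lying flat, outer diameter 64, 19 high. Origin: centre of its underside. To be left alone.
- partsbox: Small shut white box with a clear lid, 77 x 54 x 26 high. Origin: centre of its underside. To be left alone.
- driver: Screwdriver lying across the table behind the tester, handle to its -x, about 200 long, 26 high. To be left alone. Around stand fixed things, all under 110 high: a tool case along the far edge behind it, cartons, a reel and a basket at the far corners and sides; pliers lie near the robot.
Not all that is in view belongs to the job. What is shaped like the plug_new but blue or pink is not meant.

How it is judged:
On the way, in this order (a step that is already met when the one before it is completed fails the run):
1. the guard is open (over 1.5 rad) (value of joint guard above 1.5 rad), for 0.2 s.
2. the tested plug lies flat in the tray, released, the guard standing open (value of joint guard above 1.5 rad and x of plug_tested in the frame of tray between -0.09 and 0.09 m and y of plug_tested in the frame of tray between -0.06 and 0.06 m and z of plug_tested in the frame of tray below 0.011 m and angle between plug_tested's own z axis and vertical below 0.12 rad and contact force between the fingers and plug_tested below 0.1 N), for 0.2 s.
3. the untested plug lies flat in the nest, blades over the contacts, released, the guard still open (value of joint guard above 1.5 rad and x of plug_tested in the frame of tray between -0.09 and 0.09 m and y of plug_tested in the frame of tray between -0.06 and 0.06 m and z of plug_tested in the frame of tray below 0.011 m and angle between plug_tested's own z axis and vertical below 0.12 rad and x of plug_new in the frame of nest between -0.006 and 0.006 m and y of plug_new in the frame of nest between -0.007 and 0.007 m and z of plug_new in the frame of nest below 0.004 m and angle between plug_new's own z axis and vertical below 0.08 rad and y of plug_new_blades in the frame of nest above 0.04 m and contact force between the fingers and plug_new below 0.1 N), for 0.2 s.
At the end, for the whole second after the job is handed in: Guard closed (under 0.035 rad); untested plug flat in the nest (within 6 mm in x, 7 mm in y, under 4 mm off its floor), blades over the contacts; tested plug flat on the tray's floor (within 90 mm along and 60 mm across of its middle); both at rest (value of joint guard below 0.035 rad and x of plug_tested in the frame of tray between -0.09 and 0.09 m and y of plug_tested in the frame of tray between -0.06 and 0.06 m and z of plug_tested in the frame of tray below 0.011 m and angle between plug_tested's own z axis and vertical below 0.12 rad and x of plug_new in the frame of nest between -0.006 and 0.006 m and y of plug_new in the frame of nest between -0.007 and 0.007 m and z of plug_new in the frame of nest below 0.004 m and angle between plug_new's own z axis and vertical below 0.08 rad and y of plug_new_blades in the frame of nest above 0.04 m and linear speed of each of plug_new, plug_tested below 0.02 m/s); the robot touches nothing.
It fails at once if the guard drops (closes faster than 4 rad/s) (velocity of joint guard below -4 rad/s).
It fails at once if one of the other things is moved more than 30 mm (distance of any of plug_done, socket, spray, tape, partsbox, driver from where it was at the start of the episode above 0.03 m).
It fails at once if the spray can is tipped over (angle between spray's own z axis and vertical above 0.5 rad).
It also fails if it takes over 72 s, if anything falls off the work surface, if the arm or the gripper's body presses on something with over 40 N, if the wrist force passes 120 N, or if a joint passes its speed limit or range.

## Working session

There is one attempt and no reset: what is moved stays moved. The work goes in short steps, Python scripts to look and compute and a tool call to move; the robot and the scene stay as the last step left them, time stands still between calls to the robot, and variables do not carry over. Pictures are saved under pics/ and viewed, on a budget of 14 in all, crops included, one or two more only if the job needs it, and the job is handed in when it is done.

Besides the shell and the picture viewer there is one more tool, called after "Emit:" as name(argument=value, ...) on one line, values as JSON. send_rows: Moves the arm, as the interface text tells. Shifts and turns lie within -1 to 1; 1 stands for 0.15 m of shift or 360 degrees of turn. Its arguments: {"type":"object","properties":{"increments":{"type":"array"}},"required":["increments"]}

```bash
mkdir -p pics; ls; python3 - <<'E'
from cell import *
import cv2,numpy as np
print(ctrl.tcp_to_grasp); o=ctrl.observe(); print(o['time'],o['eef_pos'],np.round(o['ee_rot'],3).tolist(),o['width'])
ims=[snapshot(n) for n in ("scene","side","wrist")]
for n,i in zip(("scene","side","wrist"),ims): cv2.imwrite(f'pics/{n}0.png',i[:,:,::-1])
for c in ("scene","side"):
  k=get_calibration(c); print(c,np.round(-np.array(k['R']).T@k['t'],3),np.round(k['R'],2).tolist())
  for n in ("tester","nest","guard_hinge","guard_grip","plug_tested","plug_new","plug_new_blades","tray","mat","plug_done","socket","spray","partsbox","driver","tape"):
    r=spot_point(n,c); print(n,[(round(d['score'],2),np.round(d['position'],3).tolist()) for d in r[:4]])
print(ctrl.observe()['time'])
print(np.round(get_calibration('wrist')['T_tool_cam'],3).tolist())
E
```

```text
pics
0.0187
0.0 [6.24399247e-01 7.62347703e-05 2.21449611e-01] [[1.0, -0.002, -0.0], [0.0, 0.0, 1.0], [-0.002, -1.0, 0.0]] 0.08697549853764185
scene [ 1.33  -0.674  1.06 ] [[0.6, 0.8, 0.0], [0.55, -0.41, -0.73], [-0.58, 0.44, -0.68]]
tester [(0.84, [0.534, -0.054, -0.0])]
nest []
guard_hinge [(0.65, [0.605, -0.07, 0.102])]
guard_grip [(0.76, [0.421, -0.031, 0.101])]
plug_tested []
plug_new [(0.98, [0.385, -0.513, 0.002]), (0.86, [0.697, -0.418, -0.001]), (0.82, [0.443, -0.327, 0.003]), (0.68, [0.334, -0.152, 0.001])]
plug_new_blades [(0.88, [0.748, -0.398, 0.019]), (0.79, [0.327, -0.211, 0.018]), (0.76, [0.492, -0.312, 0.02]), (0.72, [0.571, -0.361, 0.003])]
tray [(0.77, [0.453, 0.339, -0.004])]
mat [(0.95, [0.466, -0.336, -0.001])]
plug_done [(0.59, [0.405, 0.332, -0.0])]
socket [(0.74, [0.575, -0.362, 0.005])]
spray [(0.86, [0.346, -0.331, 0.004])]
partsbox [(0.82, [0.747, -0.28, 0.004])]
driver [(0.79, [0.732, 0.015, 0.001])]
tape [(0.85, [0.766, 0.294, 0.003])]
side [0.653 0.82  0.749] [[-0.98, 0.22, -0.02], [0.15, 0.59, -0.8], [-0.16, -0.78, -0.61]]
tester [(0.61, [0.534, -0.054
[... 230 characters left out ...]
0.56, [0.441, -0.329, 0.004])]
plug_new_blades [(0.85, [0.495, -0.312, 0.022]), (0.76, [0.749, -0.393, 0.019]), (0.74, [0.461, -0.333, -0.001]), (0.73, [0.177, -0.263, 0.015])]
tray [(0.82, [0.451, 0.342, 0.001]), (0.33, [0.439, -0.329, 0.004])]
mat [(0.56, [0.463, -0.335, 0.0])]
plug_done [(0.87, [0.406, 0.329, 0.004])]
socket [(0.49, [0.571, -0.363, 0.001]), (0.23, [0.535, -0.055, -0.003])]
spray [(0.83, [0.342, -0.332, -0.001]), (0.64, [0.453, 0.34, -0.0])]
partsbox [(0.67, [0.748, -0.278, -0.001])]
driver [(0.64, [0.73, 0.017, -0.0])]
tape [(0.87, [0.768, 0.295, 0.001])]
1.65
[[1.0, -0.001, -0.0, 0.001], [0.0, -0.299, 0.954, -0.162], [-0.001, -0.954, -0.299, 0.082], [0.0, 0.0, 0.0, 1.0]]
```

View pics/scene0.png

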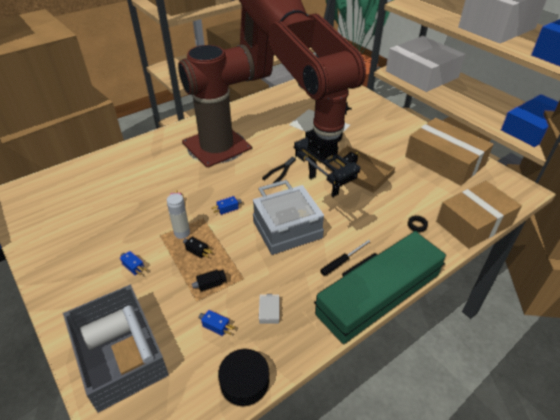

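View pics/side0.png

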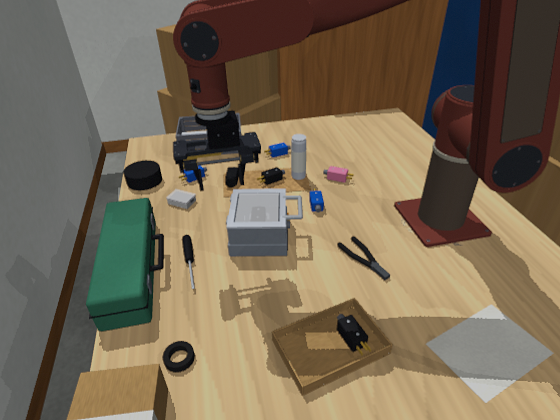

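```bash
python3 - <<'E'
import cv2,numpy as np
a=cv2.imread('pics/scene0.png');b=cv2.imread('pics/side0.png');w=cv2.imread('pics/wrist0.png')
A=cv2.resize(a[125:215,270:390],(400,300),interpolation=3);B=cv2.resize(b[100:220,150:310],(400,300),interpolation=3)
C=cv2.resize(a[220:300,150:257],(400,300),interpolation=3);D=cv2.resize(w,(400,300))
cv2.imwrite('pics/c1.png',np.vstack([np.hstack([A,B]),np.hstack([C,D])]))
E
```

```text
(no output)
```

View pics/c1.png

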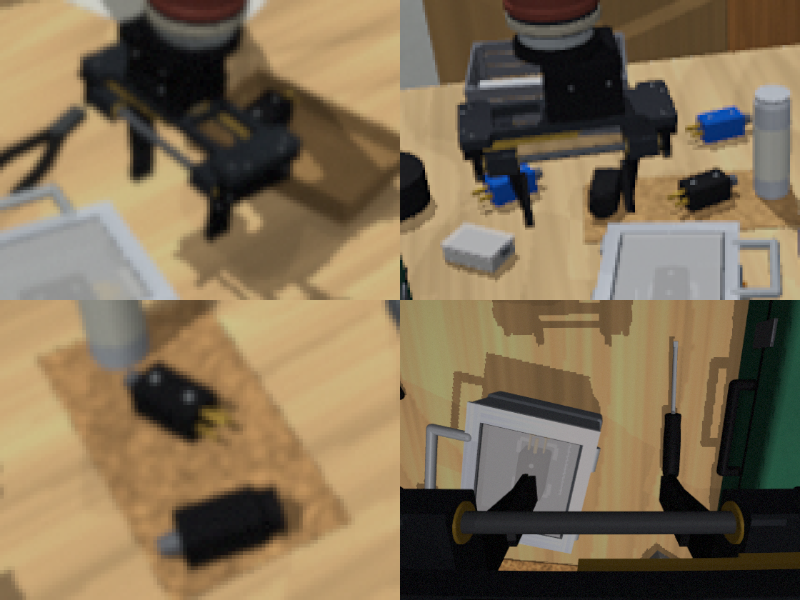

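```bash
cat > h.py <<'E'
import numpy as np, cv2, json, os
from cell import *
from scipy.spatial.transform import Rotation as Ro
F='cmd.json'
def load():
    if os.path.exists(F):
        d=json.load(open(F)); return np.array(d['p']),np.array(d['R'])
    return np.array([.625,0,.223]),np.array([[1.,0,0],[0,0,1],[0,-1,0]])
def pose(yaw,tilt=0):
    "yaw (deg) of jaw axis about world z; tilt (deg): rotation about tool z, >0 = tool back leans to -jaw x"
    R=np.array([[1.,0,0],[0,0,1],[0,-1,0]])
    return Ro.from_euler('z',yaw,degrees=True).as_matrix()@R@Ro.from_rotvec([0,0,np.radians(tilt)]).as_matrix()
def plan(targets):
    "targets: list of (pos,R,grip); prints rows and stores last as commanded"
    p,R=load()
    for q,Q,g in targets:
        s=np.round(R.T@(np.array(q)-p)/.15,3); r=np.round(Ro.from_matrix(R.T@Q).as_rotvec()/(2*np.pi),4)
        print([float(v)+0. for v in s]+[float(v)+0. for v in r]+[g])
    json.dump(dict(p=(p+R@s*.15).tolist(),R=(R@Ro.from_rotvec(r*2*np.pi).as_matrix()).tolist()),open(F,'w'))
def cam(n):
    k=get_calibration(n); K=np.array(k['K']);D=np.array(k['distortion'])
    if n!='wrist': return K,D,np.array(k['R']),np.array(k['t'])
    o=ctrl.observe(); T=np.eye(4);T[:3,:3]=o['ee_rot'];T[:3,3]=o['eef_pos']
    C=np.linalg.inv(T@np.array(k['T_tool_cam'])); return K,D,C[:3,:3],C[:3,3]
def ray(c,uv):
    K,D,R,t=c; x=cv2.undistortPoints(np.array([[uv]],float),K,D)[0,0]; return -R.T@t,R.T@np.array([x[0],x[1],1])
def onz(c,uv,z):
    o,d=ray(c,uv); return o+d*(z-o[2])/d[2]
def tri(obs):
    A=np.zeros((3,3));b=np.zeros(3)
    for c,uv in obs:
        o,d=ray(c,uv);d/=np.linalg.norm(d);M=np.eye(3)-np.outer(d,d);A+=M;b+=M@o
    return np.linalg.solve(A,b)
def proj(c,X):
    K,D,R,t=c; return cv2.projectPoints(np.array([X],float).reshape(-1,1,3),cv2.Rodrigues(R)[0],t,K,D)[0][:,0]
E
python3 - <<'E'
from h import *
plan([((.422,-.03,.20),pose(-13.3),.4)])
E
```

```text
[-1.353, 0.153, -0.2, 0.0, 0.0369, 0.0, 0.4]
```

Emit:
send_rows(increments=[[-0.68,0.08,-0.1,0,0,0,0.4],[-0.68,0.08,-0.1,0,0,0,0.4],[-0.68,0.08,-0.1,0,0,0,0.4]])

```text
time: 1.9
eef_pos: [0.519, -0.0149, 0.2082]
ee_rot: [[1.0, -0.005, -0.0], [0.0, 0.001, 1.0], [-0.005, -1.0, 0.001]]
ft_force: [0.4, 0.0, -0.5]
width: 0.0745
```

Emit:
send_rows(increments=[[-0.673,0.073,-0.1,0,0.0369,0,0.4],[-0.673,0.073,-0.1,0,0.0369,0,0.4],[-0.673,0.073,-0.1,0,0.0369,0,0.4],[-0.673,0.073,-0.1,0,0.0369,0,0.4],[-0.673,0.073,-0.1,0,0.0369,0,0.4]])

```text
time: 2.32
eef_pos: [0.4218, -0.0302, 0.2]
ee_rot: [[0.973, 0.002, 0.23], [-0.23, -0.0, 0.973], [0.002, -1.0, 0.0]]
ft_force: [0.2, 0.4, -0.0]
width: 0.0418
```

```bash
python3 - <<'E'
from h import *
c=cam('wrist'); im=snapshot('wrist'); o=ctrl.observe(); print(o['time'],o['eef_pos'],o['width'],Ro.from_matrix(o['ee_rot']).as_matrix()[:,0])
for n in ("guard_grip","guard_hinge","tester"):
    print(n,[(round(d['score'],2),np.round(d['position'],3).tolist()) for d in spot_point(n,'wrist')[:2]])
p=np.array([.534,-.0545,0])
a=np.radians(-13.3);ex=np.array([np.cos(a),np.sin(a),0]);ey=np.array([-ex[1],ex[0],0])
g=im[:,:,::-1].copy()
G=p-.1145*ex;G[2]=.101
for s in (-.045,.045):
  for q in (-.006,.006):
    u=proj(c,G+ey*s+ex*q)[0]; cv2.circle(g,tuple(np.int32(u)),2,(0,0,255),-1)
cv2.imwrite('pics/w1.png',g)
E
```

```text
2.3667 [ 0.42271945 -0.03017747  0.2003369 ] 0.03938172366391148 [ 0.97318874 -0.22999726  0.00222022]
guard_grip [(0.61, [0.427, -0.03, 0.099])]
guard_hinge [(0.95, [0.61, -0.075, 0.097])]
tester [(0.92, [0.534, -0.055, 0.004])]
```

View pics/w1.png

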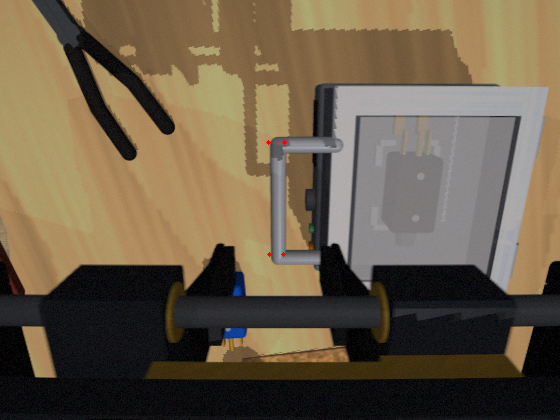

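```bash
cat >> h.py <<'E'
P0=np.array([.5345,-.0548,0]);YAW=-13.3
a_=np.radians(YAW);EX=np.array([np.cos(a_),np.sin(a_),0]);EY=np.array([-EX[1],EX[0],0]);EZ=np.array([0,0,1.])
def bar(th): return P0+EX*(.0755-.19*np.cos(th)+.003*np.sin(th))+EZ*(.098+.19*np.sin(th)+.003*np.cos(th))
def T(x,y,z): return P0+EX*x+EY*y+EZ*z
E
python3 - <<'E'
from h import *
print(bar(0))
g=.0187*EZ
plan([(bar(0)-g,pose(YAW),.35)])
print()
plan([(bar(t)-g,pose(YAW),0) for t in np.arange(.08,.79,.1)])
print()
plan([(bar(t)-g,pose(YAW),0) for t in np.linspace(.88,1.76,10)])
E
```

```text
[ 0.42307102 -0.02845931  0.101     ]
[0.004, 0.785, 0.012, 0.0, 0.0, 0.0, 0.35]

[0.006, -0.101, 0.0, 0.0, 0.0, 0.0, 0]
[0.024, -0.226, 0.0, 0.0, 0.0, 0.0, 0]
[0.055, -0.349, 0.0, 0.0, 0.0, 0.0, 0]
[0.098, -0.468, 0.0, 0.0, 0.0, 0.0, 0]
[0.153, -0.583, 0.0, 0.0, 0.0, 0.0, 0]
[0.218, -0.691, -0.001, 0.0, 0.0, 0.0, 0]
[0.295, -0.792, -0.001, 0.0, 0.0, 0.0, 0]
[0.381, -0.885, -0.001, 0.0, 0.0, 0.0, 0]

[0.094, -0.084, 0.0, 0.0, 0.0, 0.0, 0]
[0.195, -0.157, 0.0, 0.0, 0.0, 0.0, 0]
[0.302, -0.219, 0.0, 0.0, 0.0, 0.0, 0]
[0.414, -0.271, 0.0, 0.0, 0.0, 0.0, 0]
[0.531, -0.311, 0.0, 0.0, 0.0, 0.0, 0]
[0.652, -0.34, 0.0, 0.0, 0.0, 0.0, 0]
[0.774, -0.357, 0.0, 0.0, 0.0, 0.0, 0]
[0.898, -0.362, 0.0, 0.0, 0.0, 0.0, 0]
[1.021, -0.355, 0.0, 0.0, 0.0, 0.0, 0]
[1.144, -0.335, 0.0, 0.0, 0.0, 0.0, 0]
```

Emit:
send_rows(increments=[[0.004,0.4,0.012,0,0,0,0.35],[0.004,0.785,0.012,0,0,0,0.35],[0.004,0.785,0.012,0,0,0,0.35],[0.004,0.785,0.012,0,0,0,0.35],[0.004,0.785,0.012,0,0,0,0],[0.004,0.785,0.012,0,0,0,0],[0.004,0.785,0.012,0,0,0,0],[0.004,0.785,0.012,0,0,0,0]])

```text
time: 3.18
eef_pos: [0.4228, -0.0283, 0.0839]
ee_rot: [[0.973, -0.002, 0.229], [-0.229, 0.0, 0.973], [-0.002, -1.0, -0.0]]
ft_force: [-16.9, 2.9, 13.1]
width: 0.0113
```

Emit:
send_rows(increments=[[0.006,-0.101,0,0,0,0,0],[0.024,-0.226,0,0,0,0,0],[0.055,-0.349,0,0,0,0,0],[0.098,-0.468,0,0,0,0,0],[0.153,-0.583,0,0,0,0,0],[0.218,-0.691,-0.001,0,0,0,0],[0.295,-0.792,-0.001,0,0,0,0],[0.381,-0.885,-0.001,0,0,0,0]])

```text
time: 3.85
eef_pos: [0.4754, -0.0406, 0.2178]
ee_rot: [[0.973, -0.007, 0.229], [-0.229, 0.002, 0.973], [-0.008, -1.0, -0.0]]
ft_force: [-19.1, 5.0, 14.2]
width: 0.011
```

Emit:
send_rows(increments=[[0.094,-0.084,0,0,0,0,0],[0.195,-0.157,0,0,0,0,0],[0.302,-0.219,0,0,0,0,0],[0.414,-0.271,0,0,0,0,0],[0.531,-0.311,0,0,0,0,0],[0.652,-0.34,0,0,0,0,0],[0.774,-0.357,0,0,0,0,0],[0.898,-0.362,0,0,0,0,0]])

```text
time: 4.52
eef_pos: [0.6111, -0.0729, 0.2726]
ee_rot: [[0.973, 0.004, 0.23], [-0.23, -0.001, 0.973], [0.004, -1.0, -0.0]]
ft_force: [-1.5, 0.1, 1.7]
width: 0.0109
```

Emit:
send_rows(increments=[[0.123,0.007,0,0,0,0,0],[0.246,0.027,0,0,0,0,0],[0.246,0.027,0,0,0,0,0]])

```text
time: 4.77
eef_pos: [0.649, -0.082, 0.2675]
ee_rot: [[0.973, 0.006, 0.23], [-0.23, -0.001, 0.973], [0.006, -1.0, 0.0]]
ft_force: [1.7, 0.2, 3.8]
width: 0.011
```

```bash
python3 - <<'E'
from h import *
p,R=load(); q=p.copy(); q[2]=.305
plan([(q,pose(YAW),1)])
plan([(T(0,0,.30),pose(YAW),.7)])
E
```

```text
[0.0, -0.265, 0.0, 0.0, 0.0, 0.0, 1]
[-0.761, 0.034, 0.0, 0.0, 0.0, 0.0, 0.7]
```

Emit:
send_rows(increments=[[0,0,0,0,0,0,1],[0,0,0,0,0,0,1],[0,0,0,0,0,0,1],[0,0,0,0,0,0,1],[0,-0.265,0,0,0,0,1],[0,-0.265,0,0,0,0,1],[0,-0.265,0,0,0,0,1]])

```text
time: 5.35
eef_pos: [0.6466, -0.0813, 0.3082]
ee_rot: [[0.973, 0.006, 0.23], [-0.23, -0.001, 0.973], [0.006, -1.0, -0.0]]
ft_force: [0.6, -0.0, -1.1]
width: 0.0499
```

Emit:
send_rows(increments=[[-0.761,0.034,0,0,0,0,0.7],[-0.761,0.034,0,0,0,0,0.7],[-0.761,0.034,0,0,0,0,0.7],[-0.761,0.034,0,0,0,0,0.7],[-0.761,0.034,0,0,0,0,0.7]])

```text
time: 5.77
eef_pos: [0.5329, -0.0543, 0.2989]
ee_rot: [[0.973, -0.001, 0.229], [-0.229, 0.0, 0.973], [-0.001, -1.0, -0.0]]
ft_force: [0.7, 0.2, 0.1]
width: 0.0606
```

```bash
python3 - <<'E'
from h import *
def tf(X): d=np.array(X)-P0; return np.round([d@EX*1000,d@EY*1000,d[2]*1000],1).tolist()
c=cam('wrist'); im=snapshot('wrist'); print(ctrl.observe()['time'],ctrl.observe()['eef_pos'])
for cc in ('wrist','side','scene'):
  if cc!='wrist': s=snapshot(cc); cv2.imwrite(f'pics/{cc}1.png',s[:,:,::-1])
  for n in ("nest","plug_tested","guard_grip"):
    print(cc,n,[(round(d['score'],2),tf(d['position'])) for d in spot_point(n,cc)[:3]])
cv2.imwrite('pics/w2.png',im[:,:,::-1])
E
```

```text
5.8167 [ 0.53424193 -0.05472559  0.2994791 ]
wrist nest []
wrist plug_tested [(0.58, [1.4, -1.7, 39.6])]
wrist guard_grip [(0.85, [130.6, -0.2, 281.1])]
side nest [(0.68, [-3.3, 2.5, 39.6])]
side plug_tested [(0.62, [-3.3, -0.9, 43.7])]
side guard_grip [(0.75, [128.8, -1.6, 276.5])]
scene nest [(0.73, [-3.7, 0.4, 46.5])]
scene plug_tested []
scene guard_grip [(0.67, [129.8, -2.1, 278.3])]
```

View pics/w2.png

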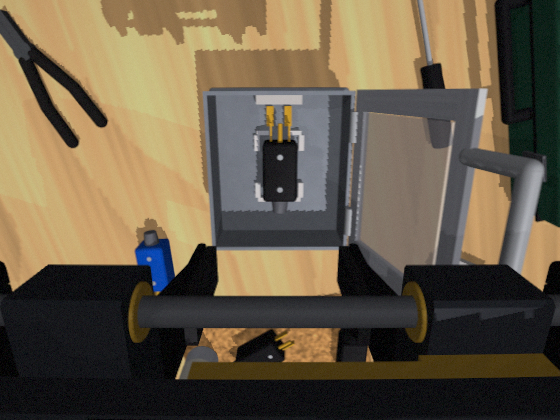

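```bash
python3 - <<'E'
from h import *
def tf(X): d=np.array(X)-P0; return np.round([d@EX*1000,d@EY*1000,d[2]*1000],1).tolist()
c=cam('wrist')
for uv in ((263,139),(298,139),(298,201),(263,201)): print(tf(onz(c,uv,.081)))
for uv in ((255,129),(304,129),(304,202),(255,202)): print(tf(onz(c,uv,.051)))
for uv in ((205,90),(354,90),(350,247),(213,248)): print(tf(onz(c,uv,.096)))
X=.0187*np.array([0,0,0])
for al in (13,):
  R=pose(YAW,al); print(R[:,1]@EX,R[:,1]@EZ, R[:,0]@EZ)
  g=T(-.001,0,.076); tcp=g+R[:,1]*.0187
  plan([(tcp-R[:,1]*.1,R,.65)]); 
  plan([(tcp,R,.65)]); print(tcp)
E
grep -c . cmd.json
```

```text
[-14.1, 34.5, 81.0]
[22.9, 34.5, 81.0]
[24.0, -34.1, 81.0]
[-15.0, -34.1, 81.0]
[-24.3, 42.0, 51.0]
[31.2, 42.0, 51.0]
[33.1, -44.6, 51.0]
[-25.9, -44.6, 51.0]
[-69.8, 84.2, 96.0]
[76.2, 84.1, 96.0]
[82.2, -83.3, 96.0]
[-71.0, -84.5, 96.0]
-0.22495105434386498 -0.974370064785235 -0.22495105434386498
[0.115, 0.965, 0.0, 0.0, 0.0, 0.0361, 0.65]
[0.0, 0.667, 0.0, 0.0, 0.0, 0.0, 0.65]
[ 0.52943306 -0.05360223  0.05777928]
1
```

```bash
python3 - <<'E'
from h import *
json.dump(dict(p=T(0,0,.30).tolist(),R=pose(YAW).tolist()),open(F,'w'))
R=pose(YAW,-13); print(R[:,1]@EX,R[:,1]@EZ, R[:,0]@EZ)
g=T(.001,0,.076); tcp=g+R[:,1]*.0187
plan([(tcp-R[:,1]*.09,R,.65)]); 
plan([(tcp,R,.65)]); print(tcp)
c=cam('wrist'); im=snapshot('wrist'); s=snapshot('side'); cs=cam('side')
def tf(X): d=np.array(X)-P0; return np.round([d@EX*1000,d@EY*1000,d[2]*1000],1).tolist()
for n in('plug_tested','plug_new'):
  for cc,C in(('wrist',c),('side',cs)):
    for d in silhouettes(n,cc)[:5]:
      m=d['mask'];v,u=np.nonzero(m)
      if len(u): print(n,cc,round(d['score'],2),len(u),round(u.mean()),round(v.mean()),tf(onz(C,(u.mean(),v.mean()),.065)))
E
```

```text
0.22495105434386498 -0.974370064785235 0.22495105434386498
[-0.1, 1.03, 0.0, 0.0, 0.0, -0.0361, 0.65]
[0.0, 0.6, 0.0, 0.0, 0.0, 0.0, 0.65]
[ 0.53956694 -0.05599777  0.05777928]
plug_tested wrist 0.7 2363 278 171 [1.5, -2.9, 65.0]
plug_tested side 0.69 6053 327 347 [-159.0, 410.5, 65.0]
plug_tested side 0.54 323 258 217 [-0.8, -2.1, 65.0]
plug_new wrist 0.89 1321 262 348 [-19.1, -244.7, 65.0]
plug_new wrist 0.89 1432 154 259 [-150.1, -113.6, 65.0]
plug_new side 0.78 304 337 174 [-242.6, -222.9, 65.0]
plug_new side 0.62 250 191 174 [227.0, -228.2, 65.0]
plug_new side 0.57 307 271 176 [-31.3, -214.8, 65.0]
plug_new side 0.57 282 316 201 [-166.1, -74.8, 65.0]
plug_new side 0.5 282 278 150 [-50.7, -385.8, 65.0]
```

Emit:
send_rows(increments=[[-0.1,0.5,0,0,0,-0.0361,0.65],[-0.1,1.0,0,0,0,-0.0361,0.65],[-0.1,1.0,0,0,0,-0.0361,0.65],[-0.1,1.0,0,0,0,-0.0361,0.65],[-0.1,1.0,0,0,0,-0.0361,0.65],[-0.1,1.0,0,0,0,-0.0361,0.65]])

```text
time: 7.17
eef_pos: [0.5188, -0.0511, 0.1485]
ee_rot: [[0.949, 0.216, 0.23], [-0.224, -0.051, 0.973], [0.222, -0.975, 0.0]]
ft_force: [-0.7, 0.1, 1.0]
width: 0.0566
```

Emit:
send_rows(increments=[[-0.003,0.2,0,0,0,0,0.65],[-0.005,0.4,0,0,0,0,0.65],[-0.007,0.52,0,0,0,0,0.65],[-0.007,0.629,0,0,0,0,0.65],[-0.007,0.629,0,0,0,0,0.65],[-0.007,0.629,0,0,0,0,0.65]])

```text
time: 7.67
eef_pos: [0.5417, -0.0566, 0.0595]
ee_rot: [[0.948, 0.221, 0.23], [-0.224, -0.052, 0.973], [0.227, -0.974, -0.0]]
ft_force: [-0.1, -0.1, -0.6]
width: 0.0568
```

Emit:
send_rows(increments=[[0,0,0,0,0,0,0],[0,0,0,0,0,0,0],[0,0,0,0,0,0,0],[0,0,0,0,0,0,0],[0,0,0,0,0,0,0]])

```text
time: 8.08
eef_pos: [0.5393, -0.0561, 0.0588]
ee_rot: [[0.949, 0.218, 0.229], [-0.223, -0.052, 0.973], [0.224, -0.975, -0.0]]
ft_force: [-7.5, 0.9, 9.1]
width: 0.0414
```

Emit:
send_rows(increments=[[0.015,-0.065,0,0,0,0,0],[0.03,-0.13,0,0,0,0,0],[0.03,-0.13,0,0,0,0,0]])

```text
time: 8.33
eef_pos: [0.5419, -0.0566, 0.0809]
ee_rot: [[0.947, 0.224, 0.23], [-0.224, -0.053, 0.973], [0.23, -0.973, -0.0]]
ft_force: [1.4, -0.6, -0.2]
width: 0.0414
```

```bash
python3 - <<'E'
from h import *
w=snapshot('wrist'); s=snapshot('side'); b=s[160:260,210:343]
cv2.imwrite('pics/c2.png',np.hstack([cv2.resize(w,(400,300)),cv2.resize(b,(400,300),interpolation=3)])[:,:,::-1]); print(ctrl.observe()['width'])
E
```

```text
0.04118762188844742
```

View pics/c2.png

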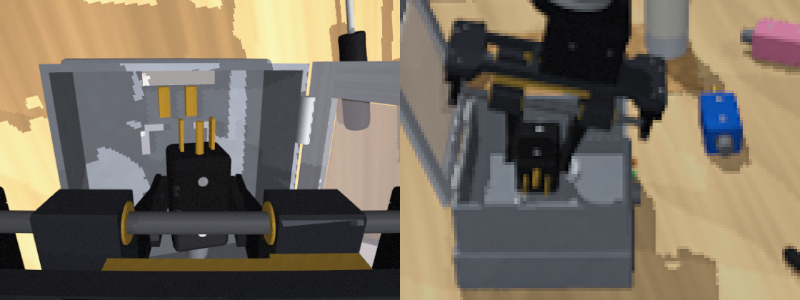

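```bash
cat >> h.py <<'E'
def go(q,Q,g,n=3):
    "split a long move in calls of <=0.145 m and <=40 deg; n settling rows at the end"
    p,R=load(); q=np.array(q); rv=Ro.from_matrix(R.T@Q).as_rotvec()
    k=max(1,int(np.ceil(max(np.linalg.norm(q-p)/.145,np.linalg.norm(rv)/np.radians(45)))))
    for i in range(1,k+1):
        d=np.linalg.norm(q-p)/k; a=np.degrees(np.linalg.norm(rv))/k
        m=int(np.ceil(max(d/.0417,a/7.16)))+(n if i==k else 0)
        print('rows',m,end=' '); plan([(p+(q-p)*i/k,R@Ro.from_rotvec(rv*i/k).as_matrix(),g)])
E
python3 - <<'E'
from h import *
p,R=load(); p[2]+=.02; json.dump(dict(p=p.tolist(),R=R.tolist()),open(F,'w'))
p[2]=.20; go(p,R,0,0)
Q=pose(12,-12)
g=np.array([.503,.351,0])
off=Q[:,1]*.0187
t=g+off; t[2]=.12
go(t,Q,0)
E
```

```text
rows 3 [0.183, -0.794, 0.0, 0.0, 0.0, 0.0, 0]
rows 4 [-0.312, 0.11, 0.865, 0.0051, -0.0229, 0.0009, 0]
rows 4 [-0.185, 0.141, 0.897, 0.005, -0.0228, 0.0009, 0]
rows 7 [-0.054, 0.169, 0.909, 0.0051, -0.0229, 0.0009, 0]
```

Emit:
send_rows(increments=[[0.09,-0.4,0,0,0,0,0],[0.183,-0.794,0,0,0,0,0],[0.183,-0.794,0,0,0,0,0],[0.183,-0.794,0,0,0,0,0]])

```text
time: 8.77
eef_pos: [0.5447, -0.0572, 0.2095]
ee_rot: [[0.945, 0.233, 0.23], [-0.223, -0.055, 0.973], [0.24, -0.971, -0.0]]
ft_force: [1.9, -1.0, 1.1]
width: 0.0411
```

Emit:
send_rows(increments=[[-0.312,0.11,0.865,0.0051,-0.0229,0.0009,0],[-0.312,0.11,0.865,0.0051,-0.0229,0.0009,0],[-0.312,0.11,0.865,0.0051,-0.0229,0.0009,0],[-0.312,0.11,0.865,0.0051,-0.0229,0.0009,0]])

```text
time: 9.1
eef_pos: [0.5269, 0.0838, 0.1711]
ee_rot: [[0.973, 0.216, 0.082], [-0.081, -0.017, 0.997], [0.217, -0.976, 0.001]]
ft_force: [0.2, 0.1, -1.5]
width: 0.0411
```

Emit:
send_rows(increments=[[-0.185,0.141,0.897,0.005,-0.0228,0.0009,0],[-0.185,0.141,0.897,0.005,-0.0228,0.0009,0],[-0.185,0.141,0.897,0.005,-0.0228,0.0009,0],[-0.185,0.141,0.897,0.005,-0.0228,0.0009,0]])

```text
time: 9.43
eef_pos: [0.5158, 0.2199, 0.1444]
ee_rot: [[0.975, 0.211, -0.065], [0.063, 0.014, 0.998], [0.212, -0.977, 0.0]]
ft_force: [0.8, 0.3, -1.2]
width: 0.041
```

Emit:
send_rows(increments=[[-0.054,0.169,0.909,0.0051,-0.0229,0.0009,0],[-0.054,0.169,0.909,0.0051,-0.0229,0.0009,0],[-0.054,0.169,0.909,0.0051,-0.0229,0.0009,0],[-0.054,0.169,0.909,0.0051,-0.0229,0.0009,0],[-0.054,0.169,0.909,0.0051,-0.0229,0.0009,0],[-0.054,0.169,0.909,0.0051,-0.0229,0.0009,0]])

```text
time: 9.93
eef_pos: [0.5057, 0.3522, 0.1183]
ee_rot: [[0.957, 0.202, -0.21], [0.206, 0.043, 0.978], [0.206, -0.978, -0.001]]
ft_force: [0.7, 0.1, -0.3]
width: 0.0411
```

```bash
python3 - <<'E'
from h import *
c=cam('wrist');w=snapshot('wrist'); s=snapshot('side')
g=w.copy()
a=np.radians(12);tx=np.array([np.cos(a),np.sin(a),0]);ty=np.array([-tx[1],tx[0],0]);O=np.array([.452,.3405,.032])
for X in (O+.105*tx+.07*ty,O+.105*tx-.07*ty,O-.105*tx+.07*ty):
  u=proj(c,X)[0]; cv2.circle(g,tuple(np.int32(u)),3,(255,0,0),-1)
  u=proj(cam('side'),X)[0]; cv2.circle(s,tuple(np.int32(u)),1,(255,0,0),-1)
b=s[230:410,200:440]
cv2.imwrite('pics/c3.png',np.hstack([cv2.resize(g,(400,300)),cv2.resize(b,(400,300),interpolation=3)])[:,:,::-1]); print(ctrl.observe()['width'])
E
```

```text
0.04130572737397278
```

View pics/c3.png

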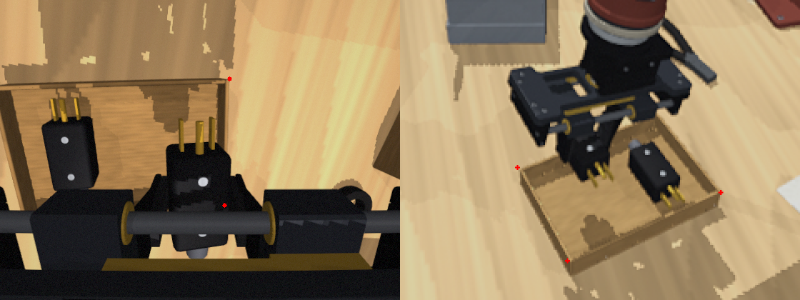

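```bash
python3 - <<'E'
from h import *
p,R=load(); p[2]=.020; plan([(p,R,0)])
E
```

```text
[-0.139, 0.652, 0.0, 0.0, 0.0, 0.0, 0]
```

Emit:
send_rows(increments=[[-0.05,0.25,0,0,0,0,0],[-0.1,0.45,0,0,0,0,0],[-0.125,0.58,0,0,0,0,0],[-0.139,0.652,0,0,0,0,0],[-0.139,0.652,0,0,0,0,0],[-0.139,0.652,0,0,0,0,0]])

```text
time: 10.53
eef_pos: [0.5074, 0.3508, 0.0199]
ee_rot: [[0.957, 0.204, -0.207], [0.202, 0.043, 0.978], [0.209, -0.978, -0.0]]
ft_force: [0.2, 0.3, -1.4]
width: 0.0409
```

Not touching yet; lower a few mm more, then release.

Emit:
send_rows(increments=[[-0.003,0.015,0,0,0,0,0],[-0.006,0.026,0,0,0,0,0],[-0.006,0.026,0,0,0,0,0]])

```text
time: 10.78
eef_pos: [0.5077, 0.3518, 0.0166]
ee_rot: [[0.956, 0.206, -0.208], [0.203, 0.044, 0.978], [0.21, -0.978, 0.0]]
ft_force: [0.1, -0.9, 0.9]
width: 0.041
```

Emit:
send_rows(increments=[[0,0,0,0,0,0,0.58],[0,0,0,0,0,0,0.58],[0,0,0,0,0,0,0.58],[0,0,0,0,0,0,0.58],[0.07,-0.3,0,0,0,0,0.58],[0.14,-0.65,0,0,0,0,0.58],[0.2,-0.95,0,0,0,0,0.58],[0.2,-0.95,0,0,0,0,0.58]])

```text
time: 11.45
eef_pos: [0.5084, 0.3531, 0.1673]
ee_rot: [[0.955, 0.21, -0.208], [0.203, 0.047, 0.978], [0.215, -0.977, 0.002]]
ft_force: [1.6, 0.6, 1.5]
width: 0.0506
```

```bash
python3 - <<'E'
from h import *
p,R=load(); p=p+R@np.array([-.006,.026,0])*.15; p=p+R@np.array([.2,-.95,0])*.15
json.dump(dict(p=p.tolist(),R=R.tolist()),open(F,'w')); print(p)
c=cam('wrist');w=snapshot('wrist'); s=snapshot('side');sc=snapshot('scene')
def tr(X):
  a=np.radians(12);d=np.array(X)-[.452,.3405,0];return np.round([d[0]*np.cos(a)+d[1]*np.sin(a),-d[0]*np.sin(a)+d[1]*np.cos(a),d[2]],3).tolist()
for cc in('wrist','side','scene'): print(cc,[(round(d['score'],2),tr(d['position'])) for d in spot_point('plug_tested',cc)[:4]])
b=s[270:390,260:420]
# plug_new close: scene crop too
cv2.imwrite('pics/c4.png',np.hstack([cv2.resize(w,(400,300)),cv2.resize(b,(400,300),interpolation=3)])[:,:,::-1]); print(ctrl.observe()['width'])
for cc in('scene','side'):
  for n in('plug_new','plug_new_blades'): print(cc,n,[(round(d['score'],2),np.round(d['position'],4).tolist()) for d in spot_point(n,cc) if abs(d['position'][0]-.46)<.06 and abs(d['position'][1]+.32)<.05])
Q=pose(-73); q=np.array([.448,-.326,.18])
m=p.copy(); m[2]=.20
go((.50,-.02,.38),pose(-20),.7,0)  # placeholder via high point
go(q,Q,.7)
E
```

```text
[0.50633327 0.3516787  0.16159333]
wrist [(0.85, [0.057, -0.002, 0.003])]
side [(0.78, [0.055, -0.003, -0.001])]
scene [(0.54, [0.055, 0.002, 0.004])]
0.05054199354622602
scene plug_new [(0.87, [0.4402, -0.3295, 0.0045])]
scene plug_new_blades [(0.93, [0.4921, -0.3094, 0.0202])]
side plug_new [(0.65, [0.4381, -0.3285, 0.0027])]
side plug_new_blades [(0.56, [0.4933, -0.3129, 0.0192])]
rows 4 [-0.08, -0.513, -0.805, -0.0031, 0.0295, 0.0108, 0.7]
rows 4 [0.036, -0.496, -0.819, -0.0031, 0.0295, 0.0109, 0.7]
rows 4 [0.154, -0.487, -0.811, -0.0031, 0.0295, 0.0108, 0.7]
rows 3 [0.124, 0.445, -0.679, 0.0, 0.0491, 0.0, 0.7]
rows 3 [0.324, 0.444, -0.609, 0.0, 0.0491, 0.0, 0.7]
rows 6 [0.493, 0.445, -0.481, 0.0, 0.0491, 0.0, 0.7]
```

View pics/c4.png

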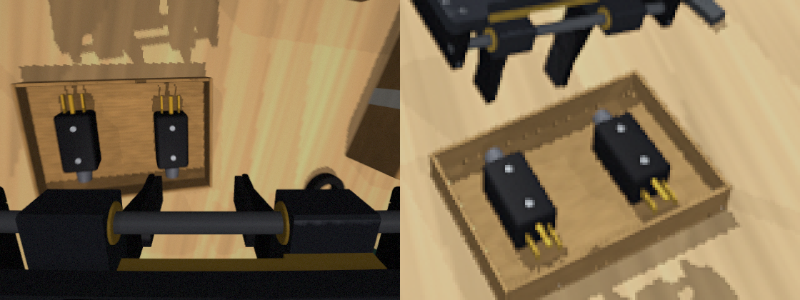

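```bash
python3 - <<'E'
from h import *
json.dump(dict(p=[0.50633327,0.3516787,0.16159333],R=pose(12,-12).tolist()),open(F,'w'))
go(T(-.03,0,.25),pose(YAW),.7,3)
E
```

```text
rows 4 [-0.142, -0.231, -0.868, -0.0025, 0.0233, 0.0109, 0.7]
rows 4 [-0.028, -0.211, -0.884, -0.0024, 0.0234, 0.011, 0.7]
rows 7 [0.087, -0.2, -0.883, -0.0025, 0.0233, 0.0109, 0.7]
```

Emit:
send_rows(increments=[[-0.142,-0.231,-0.868,-0.0025,0.0233,0.0109,0.7],[-0.142,-0.231,-0.868,-0.0025,0.0233,0.0109,0.7],[-0.142,-0.231,-0.868,-0.0025,0.0233,0.0109,0.7],[-0.142,-0.231,-0.868,-0.0025,0.0233,0.0109,0.7]])

```text
time: 12.28
eef_pos: [0.5064, 0.2144, 0.1911]
ee_rot: [[0.988, 0.139, -0.061], [0.059, 0.016, 0.998], [0.14, -0.99, 0.008]]
ft_force: [0.5, 0.7, -1.0]
width: 0.06
```

Emit:
send_rows(increments=[[-0.028,-0.211,-0.884,-0.0024,0.0234,0.011,0.7],[-0.028,-0.211,-0.884,-0.0024,0.0234,0.011,0.7],[-0.028,-0.211,-0.884,-0.0024,0.0234,0.011,0.7],[-0.028,-0.211,-0.884,-0.0024,0.0234,0.011,0.7]])

```text
time: 12.62
eef_pos: [0.5063, 0.0809, 0.2209]
ee_rot: [[0.994, 0.071, 0.088], [-0.088, 0.002, 0.996], [0.071, -0.997, 0.008]]
ft_force: [-0.1, 0.1, 0.2]
width: 0.0608
```

Emit:
send_rows(increments=[[0.087,-0.2,-0.883,-0.0025,0.0233,0.0109,0.7],[0.087,-0.2,-0.883,-0.0025,0.0233,0.0109,0.7],[0.087,-0.2,-0.883,-0.0025,0.0233,0.0109,0.7],[0.087,-0.2,-0.883,-0.0025,0.0233,0.0109,0.7],[0.087,-0.2,-0.883,-0.0025,0.0233,0.0109,0.7],[0.087,-0.2,-0.883,-0.0025,0.0233,0.0109,0.7],[0.087,-0.2,-0.883,-0.0025,0.0233,0.0109,0.7],[0.087,-0.2,-0.883,-0.0025,0.0233,0.0109,0.7]])

```text
time: 13.28
eef_pos: [0.5049, -0.0463, 0.2487]
ee_rot: [[0.974, -0.001, 0.228], [-0.228, 0.001, 0.974], [-0.001, -1.0, 0.0]]
ft_force: [0.9, 0.4, 0.5]
width: 0.0607
```

```bash
python3 - <<'E'
from h import *
def tf(X): d=np.array(X)-P0; return np.round([d@EX*1000,d@EY*1000,d[2]*1000],1).tolist()
c=cam('wrist');w=snapshot('wrist');o=ctrl.observe();print(o['time'],tf(o['eef_pos']))
s=snapshot('side');sc=snapshot('scene')
for cc in('wrist','side','scene'): print(cc,[(round(d['score'],2),tf(d['position'])) for d in spot_point('nest',cc)[:2]])
np.save('w5c.npy',np.hstack([c[2],c[3][:,None]]))
g=w[20:300,140:513].copy()
for x in(-.0225,.0225):
  for y in(-.037,.037):
    u=proj(c,T(x,y,.051))[0]-[140,20]; g[int(u[1]),int(u[0])]=(255,0,0)
cv2.imwrite('pics/c5.png',cv2.resize(g,(800,600),interpolation=0)[:,:,::-1])
E
```

```text
13.3333 [-30.7, 1.4, 248.8]
wrist [(0.97, [-1.6, -2.9, 42.6])]
side [(0.63, [0.1, 1.5, 40.0])]
scene [(0.68, [-1.7, -1.2, 47.1])]
```

View pics/c5.png

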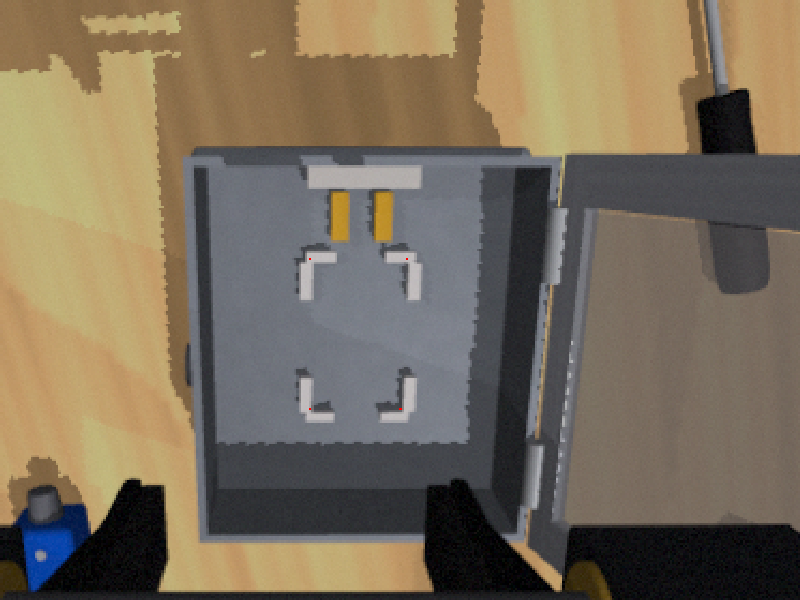

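```bash
python3 - <<'E'
from h import *
go((.44,-.329,.20),pose(-71),.7,3)
E
```

```text
rows 3 [0.002, 0.111, -0.641, 0.0, 0.0534, 0.0, 0.7]
rows 3 [0.214, 0.111, -0.605, 0.0, 0.0535, 0.0, 0.7]
rows 6 [0.401, 0.111, -0.5, 0.0, 0.0534, 0.0, 0.7]
```

Emit:
send_rows(increments=[[0.002,0.111,-0.641,0,0.0534,0,0.7],[0.002,0.111,-0.641,0,0.0534,0,0.7],[0.002,0.111,-0.641,0,0.0534,0,0.7]])

```text
time: 13.83
eef_pos: [0.4823, -0.1446, 0.232]
ee_rot: [[0.84, -0.001, 0.543], [-0.543, -0.002, 0.84], [-0.0, -1.0, -0.002]]
ft_force: [-0.7, -0.4, 0.0]
width: 0.0612
```

Emit:
send_rows(increments=[[0.214,0.111,-0.605,0,0.0535,0,0.7],[0.214,0.111,-0.605,0,0.0535,0,0.7],[0.214,0.111,-0.605,0,0.0535,0,0.7]])

```text
time: 14.08
eef_pos: [0.4602, -0.2392, 0.2154]
ee_rot: [[0.612, -0.001, 0.791], [-0.791, -0.002, 0.612], [0.001, -1.0, -0.002]]
ft_force: [-1.1, -0.6, -0.1]
width: 0.0609
```

Emit:
send_rows(increments=[[0.401,0.111,-0.5,0,0.0534,0,0.7],[0.401,0.111,-0.5,0,0.0534,0,0.7],[0.401,0.111,-0.5,0,0.0534,0,0.7],[0.401,0.111,-0.5,0,0.0534,0,0.7],[0.401,0.111,-0.5,0,0.0534,0,0.7],[0.401,0.111,-0.5,0,0.0534,0,0.7]])

```text
time: 14.58
eef_pos: [0.4404, -0.3282, 0.1997]
ee_rot: [[0.328, 0.0, 0.945], [-0.945, 0.0, 0.328], [-0.0, -1.0, 0.0]]
ft_force: [0.1, -0.4, -0.5]
width: 0.0607
```

```bash
python3 - <<'E'
from h import *
c=cam('wrist');w=snapshot('wrist');o=ctrl.observe();print(o['time'],o['eef_pos'],np.degrees(np.arctan2(o['ee_rot'][1][0],o['ee_rot'][0][0])))
for n in('plug_new','plug_new_blades'): print(n,[(round(d['score'],2),np.round(d['position'],4).tolist()) for d in spot_point(n,'wrist')[:3]])
g=w.copy()
a=np.radians(19);px=np.array([np.cos(a),np.sin(a),0]);py=np.array([-px[1],px[0],0]);O=np.array([.44,-.329,.039])
for x in(-.033,.033):
  for y in(-.019,.019):
    u=proj(c,O+px*x+py*y)[0]; g[int(u[1]),int(u[0])]=(255,0,0); print(u)
cv2.imwrite('pics/c6.png',cv2.resize(g[50:330,90:463],(800,600),interpolation=0)[:,:,::-1])
E
```

```text
14.6333 [ 0.44059981 -0.32794361  0.19986672] -70.82752493111126
plug_new [(0.96, [0.3358, -0.155, -0.0005]), (0.74, [0.3797, -0.5114, 0.0033]), (0.67, [0.222, -0.2892, -0.0021])]
plug_new_blades [(0.95, [0.3269, -0.2057, 0.0213]), (0.93, [0.4304, -0.496, 0.0203]), (0.64, [0.4933, -0.3133, 0.0228])]
[297.13449522 218.89535196]
[257.58982654 218.83063435]
[298.45810603 150.33252127]
[256.52498558 150.2628736 ]
```

View pics/c6.png

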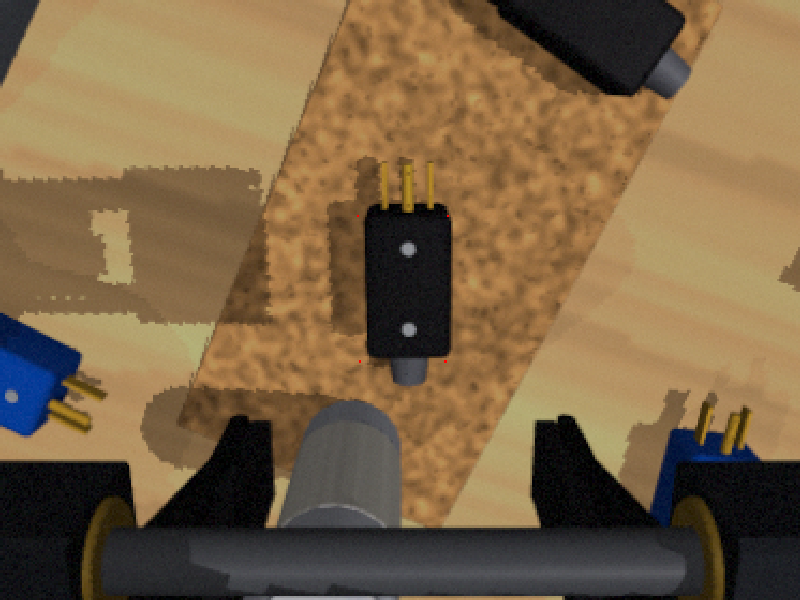

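```bash
python3 - <<'E'
from h import *
Q=pose(-71)
plan([((.443,-.3297,.0653),Q,.65)])
plan([((.443,-.3297,.0123),Q,.65)])
E
```

```text
[0.011, 0.898, 0.017, 0.0, 0.0, 0.0, 0.65]
[0.0, 0.354, 0.0, 0.0, 0.0, 0.0, 0.65]
```

Emit:
send_rows(increments=[[0.011,0.25,0.017,0,0,0,0.65],[0.011,0.5,0.017,0,0,0,0.65],[0.011,0.75,0.017,0,0,0,0.65],[0.011,0.898,0.017,0,0,0,0.65],[0.011,0.898,0.017,0,0,0,0.65]])

```text
time: 15.15
eef_pos: [0.4401, -0.3255, 0.0593]
ee_rot: [[0.328, -0.007, 0.945], [-0.945, 0.007, 0.328], [-0.009, -1.0, -0.004]]
ft_force: [-1.3, 0.2, 0.2]
width: 0.0565
```

Emit:
send_rows(increments=[[0,0.2,0,0,0,0,0.65],[0,0.354,0,0,0,0,0.65],[0,0.354,0,0,0,0,0.65],[0,0.354,0,0,0,0,0.65],[0,0.354,0,0,0,0,0],[0,0.354,0,0,0,0,0],[0,0.354,0,0,0,0,0],[0,0.354,0,0,0,0,0],[0,0.354,0,0,0,0,0]])

```text
time: 15.9
eef_pos: [0.444, -0.3307, 0.0135]
ee_rot: [[0.326, 0.002, 0.945], [-0.945, -0.002, 0.326], [0.002, -1.0, 0.001]]
ft_force: [-0.8, 1.6, 6.8]
width: 0.0378
```

```bash
python3 - <<'E'
from h import *
p,R=load(); p[2]=.155; go(p,R,0,0)
Q=pose(YAW,-10)
go(T(-.0021,-.0012,.15),Q,0,4)
go(T(-.0021,-.0012,.063),Q,0,3)
E
```

```text
rows 4 [0.0, -0.952, 0.0, 0.0, 0.0, 0.0, 0]
rows 5 [-0.768, 0.017, 0.579, 0.007, -0.0799, -0.0127, 0]
rows 9 [-0.395, 0.002, 0.876, 0.007, -0.08, -0.0127, 0]
rows 6 [-0.101, 0.571, 0.0, 0.0, 0.0, 0.0, 0]
```

Emit:
send_rows(increments=[[0,-0.25,0,0,0,0,0],[0,-0.5,0,0,0,0,0],[0,-0.75,0,0,0,0,0],[0,-0.952,0,0,0,0,0],[0,-0.952,0,0,0,0,0]])

```text
time: 16.32
eef_pos: [0.4464, -0.3331, 0.1629]
ee_rot: [[0.326, 0.009, 0.945], [-0.945, -0.009, 0.326], [0.012, -1.0, 0.006]]
ft_force: [0.6, -0.9, 0.7]
width: 0.0373
```

Emit:
send_rows(increments=[[-0.768,0.017,0.579,0.007,-0.0799,-0.0127,0],[-0.768,0.017,0.579,0.007,-0.0799,-0.0127,0],[-0.768,0.017,0.579,0.007,-0.0799,-0.0127,0],[-0.768,0.017,0.579,0.007,-0.0799,-0.0127,0],[-0.768,0.017,0.579,0.007,-0.0799,-0.0127,0]])

```text
time: 16.73
eef_pos: [0.4875, -0.1882, 0.1511]
ee_rot: [[0.744, 0.08, 0.664], [-0.663, -0.04, 0.748], [0.086, -0.996, 0.023]]
ft_force: [-0.4, -0.4, -1.2]
width: 0.0379
```

Emit:
send_rows(increments=[[-0.395,0.002,0.876,0.007,-0.08,-0.0127,0],[-0.395,0.002,0.876,0.007,-0.08,-0.0127,0],[-0.395,0.002,0.876,0.007,-0.08,-0.0127,0],[-0.395,0.002,0.876,0.007,-0.08,-0.0127,0],[-0.395,0.002,0.876,0.007,-0.08,-0.0127,0],[-0.395,0.002,0.876,0.007,-0.08,-0.0127,0],[-0.395,0.002,0.876,0.007,-0.08,-0.0127,0],[-0.395,0.002,0.876,0.007,-0.08,-0.0127,0],[-0.395,0.002,0.876,0.007,-0.08,-0.0127,0]])

```text
time: 17.48
eef_pos: [0.5321, -0.0569, 0.1495]
ee_rot: [[0.958, 0.169, 0.233], [-0.229, -0.041, 0.973], [0.174, -0.985, -0.0]]
ft_force: [0.7, -0.0, -0.7]
width: 0.0376
```

```bash
python3 - <<'E'
from h import *
def tf(X): d=np.array(X)-P0; return np.round([d@EX*1000,d@EY*1000,d[2]*1000],1).tolist()
c=cam('wrist');w=snapshot('wrist');s=snapshot('side');o=ctrl.observe();print(o['time'],tf(o['eef_pos']),np.round(o['ee_rot'],3).tolist(),o['width'])
for n in('plug_new','plug_new_blades','guard_grip'):
  for cc in ('wrist','side'): print(n,cc,[(round(d['score'],2),tf(d['position'])) for d in spot_point(n,cc)[:6] if abs(tf(d['position'])[1])<90])
g=w.copy()
R=np.array(o['ee_rot']);p=np.array(o['eef_pos'])
for x in(-.019,.019):
  for z in(-.033,.033):
    u=proj(c,p+R@np.array([x,-.0255,z]))[0]; cv2.circle(g,tuple(np.int32(u)),2,(255,0,0),-1)
cv2.imwrite('pics/c7.png',np.hstack([cv2.resize(g,(400,300)),cv2.resize(s[140:260,190:350],(400,300),interpolation=3)])[:,:,::-1])
E
```

```text
17.5833 [-1.9, -2.3, 149.5] [[0.958, 0.169, 0.232], [-0.228, -0.041, 0.973], [0.174, -0.985, -0.0]] 0.03768836303703974
plug_new wrist [(0.92, [3.3, -7.1, 141.1])]
plug_new side [(0.83, [1.8, -2.5, 139.0])]
plug_new_blades wrist [(0.57, [-3.1, 45.9, 159.9])]
plug_new_blades side [(0.7, [-2.0, 48.5, 158.2]), (0.53, [73.9, -5.0, 94.1])]
guard_grip wrist []
guard_grip side [(0.6, [128.4, -1.3, 273.9])]
```

View pics/c7.png

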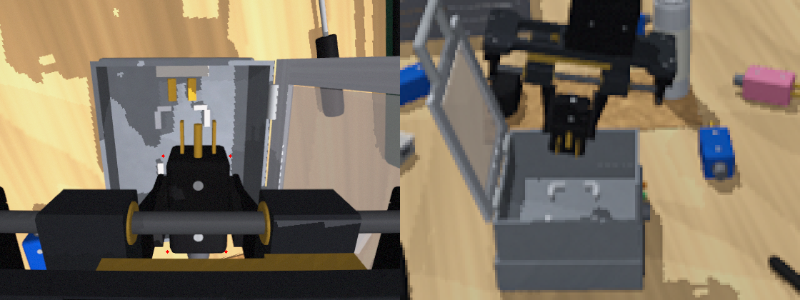

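Emit:
send_rows(increments=[[-0.035,0.2,0.012,0,0,0,0],[-0.06,0.34,0.012,0,0,0,0],[-0.08,0.46,0.012,0,0,0,0],[-0.095,0.53,0.012,0,0,0,0],[-0.101,0.571,0.012,0,0,0,0],[-0.101,0.571,0.012,0,0,0,0],[-0.101,0.571,0.012,0,0,0,0]])

```text
time: 18.47
eef_pos: [0.533, -0.0539, 0.0631]
ee_rot: [[0.958, 0.17, 0.23], [-0.226, -0.04, 0.973], [0.174, -0.985, -0.0]]
ft_force: [0.7, -0.3, 0.2]
width: 0.038
```

```bash
python3 - <<'E'
from h import *
def tf(X): d=np.array(X)-P0; return np.round([d@EX*1000,d@EY*1000,d[2]*1000],1).tolist()
p,R=load(); json.dump(dict(p=(p+R[:,2]*.0018).tolist(),R=R.tolist()),open(F,'w'))
w=snapshot('wrist');s=snapshot('side');o=ctrl.observe();print(tf(o['eef_pos']),tf(load()[0]))
for n in('plug_new','plug_new_blades'):
  for cc in ('wrist','side'): print(n,cc,[(round(d['score'],2),tf(d['position'])) for d in spot_point(n,cc)[:6] if abs(tf(d['position'])[1])<90])
cv2.imwrite('pics/c8.png',np.hstack([cv2.resize(w[60:350,160:400],(400,480)),cv2.resize(s[170:260,220:295],(400,480),interpolation=3)])[:,:,::-1])
E
```

```text
[-0.9, 0.5, 64.0] [-2.2, 0.6, 63.0]
plug_new wrist [(0.74, [3.9, -1.0, 51.6])]
plug_new side [(0.57, [-0.4, -1.0, 52.1])]
plug_new_blades wrist [(0.84, [-2.5, 50.6, 72.8])]
plug_new_blades side [(0.58, [-2.4, 50.8, 72.2])]
```

View pics/c8.png

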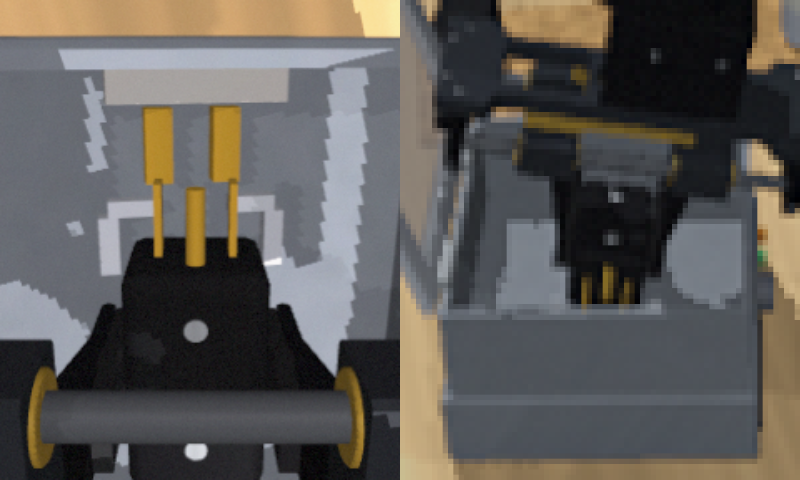

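Emit:
send_rows(increments=[[-0.002,0.013,0,0,0,0,0],[-0.004,0.024,0,0,0,0,0],[-0.005,0.03,0,0,0,0,0],[-0.005,0.03,0,0,0,0,0]])

```text
time: 19.1
eef_pos: [0.5327, -0.0538, 0.0584]
ee_rot: [[0.958, 0.169, 0.23], [-0.226, -0.04, 0.973], [0.174, -0.985, -0.0]]
ft_force: [-2.1, 0.4, 3.7]
width: 0.0379
```

Emit:
send_rows(increments=[[0,0,0,0,0,0,0.68],[0,0,0,0,0,0,0.68],[0,0,0,0,0,0,0.68],[0,0,0,0,0,0,0.68],[0,0,0,0,0,0,0.68]])

```text
time: 19.52
eef_pos: [0.5324, -0.0538, 0.0578]
ee_rot: [[0.958, 0.169, 0.23], [-0.226, -0.04, 0.973], [0.174, -0.985, -0.0]]
ft_force: [-0.2, -1.0, 0.6]
width: 0.0575
```

Emit:
send_rows(increments=[[0.03,-0.18,0,0,0,0,0.68],[0.07,-0.4,0,0,0,0,0.68],[0.11,-0.62,0,0,0,0,0.68],[0.16,-0.9,0,0,0,0,0.68],[0.16,-0.9,0,0,0,0,0.68],[0.16,-0.9,0,0,0,0,0.68]])

```text
time: 20.02
eef_pos: [0.5351, -0.0544, 0.199]
ee_rot: [[0.957, 0.176, 0.23], [-0.226, -0.042, 0.973], [0.181, -0.983, -0.0]]
ft_force: [-0.9, -0.5, -0.8]
width: 0.059
```

```bash
python3 - <<'E'
from h import *
def tf(X): d=np.array(X)-P0; return np.round([d@EX*1000,d@EY*1000,d[2]*1000],1).tolist()
p,R=load(); p=p+R@np.array([.155,-.87,0])*.15; json.dump(dict(p=p.tolist(),R=R.tolist()),open(F,'w'))
c=cam('wrist');w=snapshot('wrist');s=snapshot('side');o=ctrl.observe();print(o['time'],tf(o['eef_pos']),tf(p),o['width'])
for n in('plug_new','plug_new_blades','guard_grip'):
  for cc in ('wrist','side'): print(n,cc,[(round(d['score'],2),tf(d['position'])) for d in spot_point(n,cc)[:6] if abs(tf(d['position'])[1])<90])
g=w[60:300,130:450].copy()
for x in(-.019,.019):
  for y in(-.033,.033):
    u=proj(c,T(x+.0003,y-.0015,.081))[0]-[130,60]; g[int(u[1]),int(u[0])]=(255,0,0)
cv2.imwrite('pics/c9.png',cv2.resize(g,(800,600),interpolation=0)[:,:,::-1])
E
```

```text
20.1167 [-2.5, 0.6, 194.3] [-1.9, 0.6, 195.5] 0.05902599006000995
plug_new wrist [(0.67, [1.4, -0.8, 45.9])]
plug_new side [(0.81, [-1.4, -4.3, 45.6])]
plug_new_blades wrist [(0.74, [0.4, 49.4, 63.7])]
plug_new_blades side [(0.81, [-0.8, 49.8, 60.5])]
guard_grip wrist []
guard_grip side [(0.67, [3.4, -2.1, -7.1]), (0.63, [-1.6, 0.8, 48.6]), (0.61, [132.1, -0.6, 279.7])]
```

View pics/c9.png

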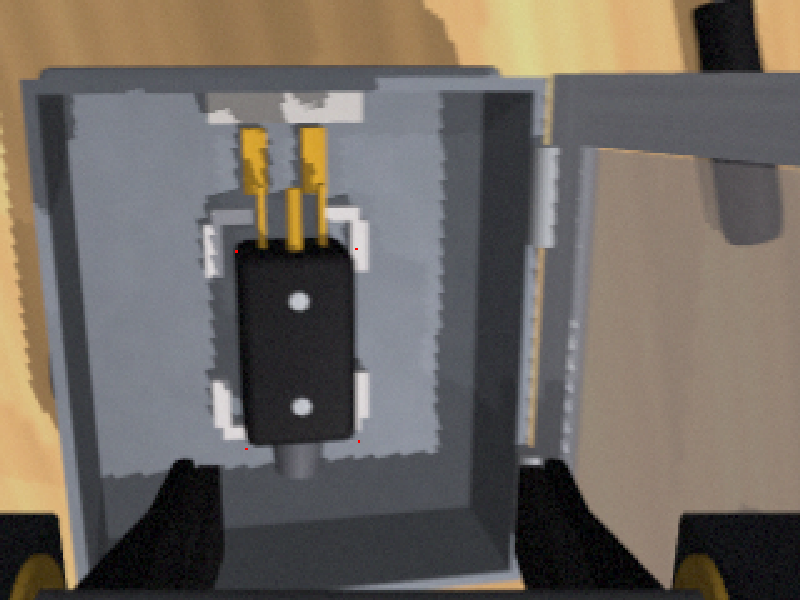

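```bash
python3 - <<'E'
from h import *
Q=pose(YAW); g=.0187*EZ
go(T(0,0,.33),Q,.5,0)
b=bar(1.85)
go(b-g+EZ*.055,Q,.5,3)
go(b-g,Q,.5,3)
th=np.linspace(1.85,-.01,21)[1:]
for k in (0,7,14):
  print(); plan([(bar(t)-g-EX*.0015*max(0,1-t),Q,0) for t in th[k:k+7]])
E
```

```text
rows 4 [0.168, -0.881, -0.004, 0.0, 0.0, 0.0278, 0.5]
rows 7 [0.872, 0.093, -0.001, 0.0, 0.0, 0.0, 0.5]
rows 5 [0.0, 0.366, 0.0, 0.0, 0.0, 0.0, 0.5]

[-0.114, -0.029, 0.0, 0.0, 0.0, 0.0, 0]
[-0.23, -0.047, 0.001, 0.0, 0.0, 0.0, 0]
[-0.348, -0.054, 0.001, 0.0, 0.0, 0.0, 0]
[-0.466, -0.051, 0.001, 0.0, 0.0, 0.0, 0]
[-0.583, -0.036, 0.001, 0.0, 0.0, 0.0, 0]
[-0.698, -0.011, 0.001, 0.0, 0.0, 0.0, 0]
[-0.81, 0.025, 0.001, 0.0, 0.0, 0.0, 0]

[-0.108, 0.046, 0.0, 0.0, 0.0, 0.0, 0]
[-0.212, 0.102, 0.0, 0.0, 0.0, 0.0, 0]
[-0.31, 0.168, 0.0, 0.0, 0.0, 0.0, 0]
[-0.403, 0.242, 0.0, 0.0, 0.0, 0.0, 0]
[-0.488, 0.324, 0.0, 0.0, 0.0, 0.0, 0]
[-0.565, 0.414, 0.0, 0.0, 0.0, 0.0, 0]
[-0.633, 0.511, 0.0, 0.0, 0.0, 0.0, 0]

[-0.06, 0.102, 0.0, 0.0, 0.0, 0.0, 0]
[-0.109, 0.209, 0.0, 0.0, 0.0, 0.0, 0]
[-0.148, 0.321, 0.0, 0.0, 0.0, 0.0, 0]
[-0.177, 0.435, 0.0, 0.0, 0.0, 0.0, 0]
[-0.195, 0.552, 0.0, 0.0, 0.0, 0.0, 0]
[-0.202, 0.669, 0.0, 0.0, 0.0, 0.0, 0]
```

Emit:
send_rows(increments=[[0.168,-0.881,-0.004,0,0,0.0278,0.5],[0.168,-0.881,-0.004,0,0,0.0278,0.5],[0.168,-0.881,-0.004,0,0,0.0278,0.5],[0.168,-0.881,-0.004,0,0,0.0278,0.5],[0.168,-0.881,-0.004,0,0,0.0278,0.5],[0.168,-0.881,-0.004,0,0,0.0278,0.5]])

```text
time: 20.92
eef_pos: [0.5349, -0.0549, 0.33]
ee_rot: [[0.973, 0.001, 0.23], [-0.23, -0.001, 0.973], [0.002, -1.0, -0.0]]
ft_force: [-0.8, 1.0, -0.6]
width: 0.0439
```

Emit:
send_rows(increments=[[0.872,0.093,-0.001,0,0,0,0.5],[0.872,0.093,-0.001,0,0,0,0.5],[0.872,0.093,-0.001,0,0,0,0.5],[0.872,0.093,-0.001,0,0,0,0.5],[0.872,0.093,-0.001,0,0,0,0.5],[0.872,0.093,-0.001,0,0,0,0.5],[0.872,0.093,-0.001,0,0,0,0.5]])

```text
time: 21.5
eef_pos: [0.6605, -0.0845, 0.3153]
ee_rot: [[0.973, -0.001, 0.229], [-0.229, 0.0, 0.973], [-0.001, -1.0, -0.0]]
ft_force: [1.1, 0.6, 0.9]
width: 0.0434
```

Emit:
send_rows(increments=[[0,0.15,0,0,0,0,0.5],[0,0.3,0,0,0,0,0.5],[0,0.366,0,0,0,0,0.5],[0,0.366,0,0,0,0,0.5],[0,0.366,0,0,0,0,0],[0,0.366,0,0,0,0,0],[0,0.366,0,0,0,0,0],[0,0.366,0,0,0,0,0],[0,0.366,0,0,0,0,0]])

```text
time: 22.25
eef_pos: [0.6621, -0.0851, 0.2619]
ee_rot: [[0.973, 0.002, 0.23], [-0.23, -0.001, 0.973], [0.002, -1.0, -0.0]]
ft_force: [-0.2, 0.0, -0.4]
width: 0.0179
```

Emit:
send_rows(increments=[[0,0,0,0,0,0,0],[0,0,0,0,0,0,0],[0,0,0,0,0,0,0]])

```text
time: 22.5
eef_pos: [0.6613, -0.0849, 0.2614]
ee_rot: [[0.973, -0.001, 0.23], [-0.23, -0.0, 0.973], [-0.0, -1.0, -0.0]]
ft_force: [-5.2, 1.4, 5.2]
width: 0.0109
```

Emit:
send_rows(increments=[[-0.114,-0.029,0,0,0,0,0],[-0.23,-0.047,0.001,0,0,0,0],[-0.348,-0.054,0.001,0,0,0,0],[-0.466,-0.051,0.001,0,0,0,0],[-0.583,-0.036,0.001,0,0,0,0],[-0.698,-0.011,0.001,0,0,0,0],[-0.81,0.025,0.001,0,0,0,0]])

```text
time: 23.08
eef_pos: [0.5439, -0.057, 0.2578]
ee_rot: [[0.973, 0.004, 0.23], [-0.23, -0.001, 0.973], [0.004, -1.0, -0.0]]
ft_force: [1.8, 0.3, 0.3]
width: 0.011
```

Emit:
send_rows(increments=[[-0.108,0.046,0,0,0,0,0],[-0.212,0.102,0,0,0,0,0],[-0.31,0.168,0,0,0,0,0],[-0.403,0.242,0,0,0,0,0],[-0.488,0.324,0,0,0,0,0],[-0.565,0.414,0,0,0,0,0],[-0.633,0.511,0,0,0,0,0]])

```text
time: 23.67
eef_pos: [0.4513, -0.0349, 0.1803]
ee_rot: [[0.973, 0.003, 0.23], [-0.23, -0.0, 0.973], [0.003, -1.0, 0.0]]
ft_force: [1.0, 0.7, -0.7]
width: 0.0107
```

Emit:
send_rows(increments=[[-0.06,0.102,0,0,0,0,0],[-0.109,0.209,0,0,0,0,0],[-0.148,0.321,0,0,0,0,0],[-0.177,0.435,0,0,0,0,0],[-0.195,0.552,0,0,0,0,0],[-0.202,0.64,0,0,0,0,0],[-0.202,0.665,0,0,0,0,0],[-0.202,0.669,0,0,0,0,0],[-0.202,0.669,0,0,0,0,0]])

```text
time: 24.42
eef_pos: [0.4228, -0.0281, 0.0818]
ee_rot: [[0.973, 0.002, 0.23], [-0.23, -0.0, 0.973], [0.002, -1.0, 0.0]]
ft_force: [-5.5, 3.2, 13.9]
width: 0.0113
```

Emit:
send_rows(increments=[[0,0,0,0,0,0,0.35],[0,0,0,0,0,0,0.35],[0,0,0,0,0,0,0.35],[0,-0.2,0,0,0,0,0.35],[0,-0.5,0,0,0,0,0.35],[0,-0.9,0,0,0,0,0.35],[0,-0.9,0,0,0,0,0.35],[0,-0.9,0,0,0,0,0.35],[0,-0.9,0,0,0,0,0.35]])

```text
time: 25.17
eef_pos: [0.4226, -0.0285, 0.2163]
ee_rot: [[0.973, 0.004, 0.23], [-0.23, -0.001, 0.973], [0.004, -1.0, -0.0]]
ft_force: [-0.2, 0.1, -0.5]
width: 0.0301
```

```bash
python3 - <<'E'
from h import *
def tf(X): d=np.array(X)-P0; return np.round([d@EX*1000,d@EY*1000,d[2]*1000],1).tolist()
w=snapshot('wrist');s=snapshot('side');sc=snapshot('scene');o=ctrl.observe();print(o['time'],o['eef_pos'],o['ft_force'],o['width'])
for cc in ('wrist','side','scene'):
  for n in('guard_grip','plug_new'):print(n,cc,[(round(d['score'],2),tf(d['position'])) for d in spot_point(n,cc)[:6] if abs(tf(d['position'])[1])<60])
cv2.imwrite('pics/c10.png',np.hstack([cv2.resize(w,(400,300)),cv2.resize(s[140:380,180:400],(400,300),interpolation=3)])[:,:,::-1])
E
```

```text
25.3167 [ 0.42045479 -0.02795255  0.21308035] [-0.00867941  0.58437666 -0.33680801] 0.030648378240800016
guard_grip wrist [(0.64, [-111.4, 0.3, 100.8])]
plug_new wrist []
guard_grip side [(0.93, [-115.7, -0.9, 96.9])]
plug_new side []
guard_grip scene [(0.63, [-116.4, -4.1, 99.4])]
plug_new scene []
```

View pics/c10.png

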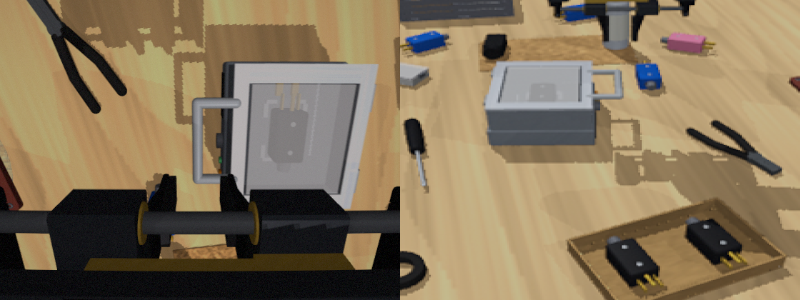

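The guard is closed with the plug in the nest, and the tested plug lies flat in the tray. The arm touches nothing, so I'm handing in.

```bash
python3 -c "
from cell import *
print(order.job_done())"
```

```text
the job is handed in; nothing more can be done
None
```

I finished the whole job in about 25 s of the 72 s and handed it in; `order.job_done()` gave no verdict.

- **Guard opened:** I gripped the handle bar and followed its arc until the guard stood against its stop.
- **Tested plug:** I gripped it with the tool tilted 13° so the gripper body cleared the open guard. It now lies flat in the free half of the tray, about 55 mm from the tray's middle, as the wrist, side and scene cameras all showed.
- **Untested plug:** It went into the nest with its blades over the brass contacts. The last look before closing put it inside the corner guides: the wrist camera gave about 1 mm off-centre, while the side camera gave 1.4 mm in x and 4.3 mm in y.
- **Guard closed:** I lowered it by the handle at about 1.1 rad/s. Afterwards the handle measured 97 to 101 mm above the table, against 101 mm when closed.

**Last checks:** The gripper was clear of everything, with tool force under 1 N. The neighbouring things visible in the last pictures looked unmoved; I did not measure them again. With the guard shut, the networks no longer reported the plug in the nest. I could see it sitting correctly through the window in the final picture.

**What did not match:**
- The wrist and side cameras differed by up to about 4 mm on the positions of the nest and the plug in it.
- The tested plug did not fully square up in the tilted grip (41 mm opening instead of 38 mm), but it still settled flat in the tray.
- The pull on the wrist while opening the guard reached about 25 N, which is well within the limit.

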